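# Gauge an eyepiece barrel in the bore gauge

## Robot

A 6-joint arm with a two-finger parallel gripper is mounted at the origin on the work surface. World frame = base frame: x ahead of the robot, y to its left, z up, the work surface at z = 0. Lengths are in m, angles in degrees, forces in N, time in s.
With the tool pointing down it reaches from about 0.375 to 0.975 m from the base axis. Payload 3.8 kg.
Tool frame: the origin (TCP) lies at the very end of the fingers, on their centre line; the grasp point (between the pads) lies bot.tcp_to_grasp behind it (bot.tcp_to_grasp is the distance from the TCP to the grasp point, in m); z points along the fingers, y is the line along which they close (so a half turn about z gives the same grasp; the last joint's range is limited). The gripper opens to 85 mm and grips with 20 to 120 N. Pads are 22 mm wide; open, the fingers measure 114 mm over their backs; the gripper's body (76 mm by 85 mm) begins 54 mm behind the grasp point. The pads swing forward as they close: fully open they stand 13 mm farther back than shut.
Start: joints at [-77.917, 15.12, 91.902, -0, 72.978, -2.114], TCP at [0.166, -0.654, 0.231] pointing down, gripper open.
Joint ranges: [-150.88, 150.88], [-54.13, 125.18], [17.81, 147.31], [-75.09, 255.09], [0, 152.58], [-146.25, 146.25]. Speed limits (degrees/s): [147.25, 147.25, 180, 180, 180, 180].

## Interface

Orientations are given as a 3x3 rotation matrix whose columns are the frame's x, y, z axes.
In Python, from workcell import bot gives the robot as it stands.
- The arm moves only by the shell command python3 -m handwheel 'ROWS' [FORCE]. ROWS is JSON, one flat list of numbers, 5 for each row, row after row: the shift along the world's x, y, z normalised to -1 to 1, where 1 is 50 mm, then the turn about the world's z normalised to -1 to 1, where 1 is pi rad, then the opening, from 0 (shut) to 1 (fully open). A call has 1 to 20 rows; each row shifts and turns the commanded pose from where the row before left it; what a row does not reach is not made up. A row lasts 1/10 s, in which the tool goes at most 50 mm and 8.59 degrees, less where a joint would pass 70% of its speed; a pose out of reach is approached as far as the arm can. A call with a number of a shift or a turn outside -1 to 1 is refused whole. A call with a gripper value outside its range is refused whole. The fingers move at their own pace and stop on an object; FORCE is the grip in N (left out, the last holds). Time passes only in rows, so rows that do not move let the fingers close. It gives the time, the measured TCP pose, the force, the opening and the grip force at its end, in the units of the state.
- bot.observe(): the state, without advancing time (a new reading comes with each control period).
- bot.capture(name): name is "scene" or "top"; returns the picture (420x560x3 uint8, red, green, blue); there is no depth.
- bot.camera_model(name): a dict with "mtx" (3x3 intrinsics, pixels), "rvec" (rotation vector, rad) and "tvec" (3), from world to camera coordinates, as OpenCV has them. Camera axes: x right, y down, z forward; pixel columns grow to the right and rows downward; lengths in m; the calibration is good to about 2 mm. A picture is of the moment at which its call begins. camera_model takes no time and is no camera call.
- bot.close_job(): hands the job in; it is judged then, once.
Trained networks look in the newest picture that a camera, given by its name, has taken for a name from the list of things; names that differ only in an ending like _2 or _b are one class to them, and where a whole thing is asked for, a point or a joint stands for the part that bears it (a point fixed in the world has none). Each returns a list of dicts, best first, with "confidence" (0 to 1); they miss things now and then, are a little off and sometimes report something else, mostly with a low value. They report only what shows in the picture. A call takes as long as a camera call. They do not tell look-alikes from the thing itself.
- bot.search_frame(camera, target): "box" ([centre column, centre row, width, height] in pixels, round what is visible of it).
- bot.trace(camera, target): "pixels" (420x560 bool, what is visible of it) and "box" ([centre column, centre row, width, height] in pixels, round what is visible of it).
- bot.spot_point(camera, target): "position" ([row, column] in pixels: a listed point, or the origin of a listed thing).
The state is a dict: "t": time; "q": joint angles; "qvel": joint speeds; "effort": joint torques, N m; "position": TCP position; "ee_rot": TCP orientation; "force": force on the tool from outside, world axes, zero at the start; "ft_torque": the same for the moment, N m; "opening": finger opening in m; "grasp_force": force on a finger pad.
Only numpy, scipy, OpenCV 4.12 (cv2) and the standard library are available. Lean on these libraries where they do the work, as an engineer would, in place of code of your own. Each camera call takes 0.05 s, during which the arm holds its last target. There are 200 camera calls.

## Task

Take the microscope eyepiece out of the single round holder and find its barrel size on the aluminium bore gauge: try it barrel-down in each bore in turn, from the smallest upwards, pressing only gently (never as much as 20 N on the gauge), until it enters. Leave it standing in that first bore it enters, pushed fully home on its shoulder, and let go; leave the two eyepieces in the wooden rack and everything else on the bench as they are.

Things in the scene. Friction and masses are not known exactly. Their poses are not given: they have to be found in the camera images.
- eyepiece_a_grip (a point): Black round eyepiece, upright. Point: on its axis, half-way up the grip (cylinder 36 mm across, 34 mm high), z up. Flange 44 mm across, 4 mm thick, its underside (shoulder) 21 mm below the point; then the steel barrel, 14 mm long, ending 35 mm below. 70-140 g. Barrel 26, 29 or 32 mm thick: each eyepiece differs, all look alike from above, and which is in the holder changes at random.
- eyepiece_b_grip (a point): Black round eyepiece, upright. Point: on its axis, half-way up the grip (cylinder 36 mm across, 34 mm high), z up. Flange 44 mm across, 4 mm thick, its underside (shoulder) 21 mm below the point; then the steel barrel, 14 mm long, ending 35 mm below. 70-140 g. Barrel 26, 29 or 32 mm thick: each eyepiece differs, all look alike from above, and which is in the holder changes at random.
- eyepiece_c_grip (a point): Black round eyepiece, upright. Point: on its axis, half-way up the grip (cylinder 36 mm across, 34 mm high), z up. Flange 44 mm across, 4 mm thick, its underside (shoulder) 21 mm below the point; then the steel barrel, 14 mm long, ending 35 mm below. 70-140 g. Barrel 26, 29 or 32 mm thick: each eyepiece differs, all look alike from above, and which is in the holder changes at random.
- holder_mouth (a point): Centre of the mouth of the single round grey holder, a fixed cup 48 mm across with a 60 mm foot, 20 mm high, standing alone on the bench; the eyepiece to be gauged hangs in it by its shoulder, its barrel hidden loosely in the 38 mm well, so the grip point is 21 mm above this point.
- gauge: Aluminium plate 80 x 210 x 20 mm, origin at the centre of its underside, level, top 40 mm above the bench, on rubber pads over a fixed base. Four bores in a row along its y, at -75, -25, 25, 75 mm, growing in that order. It sinks 1 mm per 6 N (4 mm at most) and springs back. A barrel is 1 mm thinner than the one bore it fits, entering if centred to about 1 mm, and 2 mm or more too thick for smaller ones.
- bore1 (a point): Centre of the mouth (level with the plate's top) of the smallest bore, 24 mm across; z up. No eyepiece here enters it.
- bore2 (a point): Centre of the mouth of the second bore, 27 mm across.
- bore3 (a point): Centre of the mouth of the third bore, 30 mm across.
- bore4 (a point): Centre of the mouth of the largest bore, 33 mm across.
- rack: Fixed wooden block 60 x 150 x 20 mm, farther from the robot, holding the two eyepieces that are to be left alone, in two wells 72 mm apart along its y axis. Origin at the centre of its underside.
- book: Bystander: closed hardback book, 150 x 210 x 24 mm, origin at the centre of its underside.
- phone: Bystander: black phone lying flat, 72 x 150 x 8 mm, origin at the centre of its underside.
- adapter: Bystander: black power adapter, 55 x 85 x 32 mm, origin at the centre of its underside.
- dish: Bystander: white plastic dish, 90 mm across, 15 mm high, origin at the centre of its underside.
- slide_box: Bystander: wooden box for slides, 85 x 100 x 35 mm, origin at the centre of its underside.
- ruler: Bystander: short wooden ruler lying flat, 30 x 160 x 4 mm, origin at the centre of its underside.
- jar: Bystander: small amber jar with a white cap, 56 mm across, 70 mm high, origin at the centre of its underside.
There are look-alikes about, which are no part of the job. Leave any pink or red look-alike of the part that bears eyepiece_a_grip alone.

How it is judged (in metres and radians):
On the way, in this order (a step that is already met when the one before it is completed fails the run):
1. the eyepiece is tried in the smallest bore: its barrel end rests on the plate, centred on the bore within 6 mm (((horizontal distance between eyepiece_a_grip and bore1 below 0.006 m and z of eyepiece_a_grip in the frame of bore1 below 0.0375 m) or (horizontal distance between eyepiece_b_grip and bore1 below 0.006 m and z of eyepiece_b_grip in the frame of bore1 below 0.0375 m) or (horizontal distance between eyepiece_c_grip and bore1 below 0.006 m and z of eyepiece_c_grip in the frame of bore1 below 0.0375 m)) and contact force between gauge and anything else above 1.5 N), for 0.05 s.
2. the eyepiece is tried in the second bore: its barrel end reaches the plate's top, within 6 mm of the bore's centre (((horizontal distance between eyepiece_a_grip and bore2 below 0.006 m and z of eyepiece_a_grip in the frame of bore2 below 0.0375 m) or ((horizontal distance between eyepiece_b_grip and bore2 below 0.006 m and z of eyepiece_b_grip in the frame of bore2 below 0.0375 m) and contact force between gauge and anything else above 1.5 N) or ((horizontal distance between eyepiece_c_grip and bore2 below 0.006 m and z of eyepiece_c_grip in the frame of bore2 below 0.0375 m) and contact force between gauge and anything else above 1.5 N))), for 0.05 s.
3. it is home in the second bore, or else tried in the third (((horizontal distance between eyepiece_a_grip and bore2 below 0.003 m and z of eyepiece_a_grip in the frame of bore2 below 0.0235 m and angle between eyepiece_a_grip's own z axis and vertical below 0.07 rad and distance of each of eyepiece_b_grip, eyepiece_c_grip from where it was at the start of the episode below 0.015 m and horizontal distance between each of eyepiece_b_grip, eyepiece_c_grip and holder_mouth above 0.05 m) or (horizontal distance between eyepiece_b_grip and bore3 below 0.006 m and z of eyepiece_b_grip in the frame of bore3 below 0.0375 m) or ((horizontal distance between eyepiece_c_grip and bore3 below 0.006 m and z of eyepiece_c_grip in the frame of bore3 below 0.0375 m) and contact force between gauge and anything else above 1.5 N))), for 0.05 s.
At the end, for the whole second after the job is handed in: The eyepiece that stood in the single holder stands in the smallest bore that its barrel enters, its axis within 3 mm of the bore's, its shoulder within 2.5 mm of the plate's top and upright within 0.07 rad; the other two eyepieces are still in the rack, within 15 mm of where they were (((horizontal distance between eyepiece_a_grip and bore2 below 0.003 m and z of eyepiece_a_grip in the frame of bore2 below 0.0235 m and angle between eyepiece_a_grip's own z axis and vertical below 0.07 rad and distance of each of eyepiece_b_grip, eyepiece_c_grip from where it was at the start of the episode below 0.015 m and horizontal distance between each of eyepiece_b_grip, eyepiece_c_grip and holder_mouth above 0.05 m) or (horizontal distance between eyepiece_b_grip and bore3 below 0.003 m and z of eyepiece_b_grip in the frame of bore3 below 0.0235 m and angle between eyepiece_b_grip's own z axis and vertical below 0.07 rad and distance of each of eyepiece_a_grip, eyepiece_c_grip from where it was at the start of the episode below 0.015 m and horizontal distance between each of eyepiece_a_grip, eyepiece_c_grip and holder_mouth above 0.05 m) or (horizontal distance between eyepiece_c_grip and bore4 below 0.003 m and z of eyepiece_c_grip in the frame of bore4 below 0.0235 m and angle between eyepiece_c_grip's own z axis and vertical below 0.07 rad and distance of each of eyepiece_a_grip, eyepiece_b_grip from where it was at the start of the episode below 0.015 m and horizontal distance between each of eyepiece_a_grip, eyepiece_b_grip and holder_mouth above 0.05 m))); the robot touches nothing.
It fails at once if the gauge plate is loaded with more than 20 N (contact force between gauge and anything else above 20 N).
It fails at once if the barrel is put more than 5 mm deep into a bore that is a size or more too large ((horizontal distance between eyepiece_a_grip and bore3 below 0.012 m and z of eyepiece_a_grip in the frame of bore3 below 0.03 m) or (horizontal distance between eyepiece_a_grip and bore4 below 0.012 m and z of eyepiece_a_grip in the frame of bore4 below 0.03 m) or (horizontal distance between eyepiece_b_grip and bore4 below 0.012 m and z of eyepiece_b_grip in the frame of bore4 below 0.03 m)).
It fails at once if two eyepieces have been taken from their places (more than 15 mm) (distance of each of eyepiece_a_grip, eyepiece_b_grip from where it was at the start of the episode above 0.015 m or distance of each of eyepiece_b_grip, eyepiece_c_grip from where it was at the start of the episode above 0.015 m or distance of each of eyepiece_a_grip, eyepiece_c_grip from where it was at the start of the episode above 0.015 m).
It fails at once if a bystander on the bench is shifted by more than 30 mm (distance of any of book, phone, adapter, dish, slide_box, ruler, jar from where it was at the start of the episode above 0.03 m).
It also fails if it takes over 59 s, if anything falls off the work surface, if the arm or the gripper's body presses on something with over 40 N, if the wrist force passes 120 N, or if a joint passes its speed limit or range.

## Working session

There is one attempt and no reset: what is moved stays moved. The work goes in short steps, Python scripts to look and compute and a shell command to move; the robot and the scene stay as the last step left them, time stands still between calls to the robot, and variables do not carry over. Pictures are saved under pics/ and viewed, at most 10 in all, crops included, and the job is handed in when it is done.

```bash
mkdir -p pics; ls
python3 - <<'E'
from workcell import bot
import cv2,numpy as np
s=bot.observe();print(s['t'],s['position'],s['ee_rot'],s['opening'],bot.tcp_to_grasp)
for c in("scene","top"):
    im=bot.capture(c);cv2.imwrite(f"pics/{c}0.png",im[:,:,::-1])
    m=bot.camera_model(c);R=cv2.Rodrigues(np.array(m['rvec']))[0];print(c,m['mtx'],(-R.T@np.array(m['tvec']).ravel()).round(3))
    for t in("eyepiece_a_grip","holder_mouth","bore1","bore2","bore3","bore4","gauge","rack"):
        print(t,[(np.round(d['position']).tolist(),round(d['confidence'],2)) for d in bot.spot_point(c,t)])
E
```

```text
pics
0.0 [ 0.16542606 -0.65365939  0.22994495] [[ 9.69451019e-01  2.45284551e-01 -4.59244563e-04]
 [ 2.45284964e-01 -9.69448558e-01  2.18616047e-03]
 [ 9.10174109e-05 -2.23202128e-03 -9.99997505e-01]] 0.08529758374152681 0.0187
scene [[464.46628413   0.         278.37685591]
 [  0.         464.46628413 210.4417429 ]
 [  0.           0.           1.        ]] [ 1.325 -0.413  1.025]
eyepiece_a_grip [([260.0, 342.0], 0.71), ([240.0, 310.0], 0.59)]
holder_mouth [([159.0, 325.0], 0.7)]
bore1 [([190.0, 222.0], 0.85), ([188.0, 239.0], 0.67), ([183.0, 276.0], 0.65), ([185.0, 259.0], 0.56)]
bore2 [([190.0, 222.0], 0.85), ([188.0, 239.0], 0.67), ([183.0, 276.0], 0.65), ([185.0, 259.0], 0.56)]
bore3 [([190.0, 222.0], 0.85), ([188.0, 239.0], 0.67), ([183.0, 276.0], 0.65), ([185.0, 259.0], 0.56)]
bore4 [([190.0, 222.0], 0.85), ([188.0, 239.0], 0.67), ([183.0, 276.0], 0.65), ([185.0, 259.0], 0.56)]
gauge [([191.0, 249.0], 0.75), ([189.0, 220.0], 0.37)]
rack [([240.0, 324.0], 0.89), ([249.0, 120.0], 0.35)]
top [[489.714962     0.         270.03020368]
 [  0.         489.714962   208.8041727 ]
 [  0.           0.           1.        ]] [ 0.472 -0.023  1.51 ]
eyepiece_a_grip [([132.0, 240.0], 0.65), ([157.0, 254.0], 0.53), ([183.0, 247.0], 0.43)]
holder_mouth [([234.0, 179.0], 0.66), ([215.0, 371.0], 0.66)]
bore1 [([242.0, 277.0], 0.93), ([249.0, 291.0], 0.81), ([231.0, 260.0], 0.77), ([228.0, 244.0], 0.76)]
bore2 [([242.0, 277.0], 0.93), ([249.0, 291.0], 0.81), ([231.0, 260.0], 0.77), ([228.0, 244.0], 0.76)]
bore3 [([242.0, 277.0], 0.93), ([249.0, 291.0], 0.81), ([231.0, 260.0], 0.77), ([228.0, 244.0], 0.76)]
bore4 [([242.0, 277.0], 0.93), ([249.0, 291.0], 0.81), ([231.0, 260.0], 0.77), ([228.0, 244.0], 0.76)]
gauge [([244.0, 268.0], 0.81), ([243.0, 277.0], 0.4)]
rack [([158.0, 241.0], 0.6)]
```

View pics/top0.png

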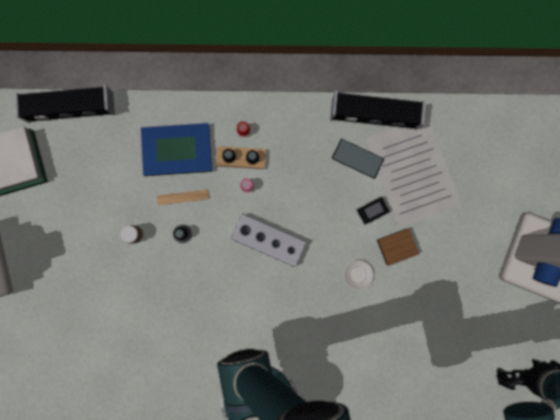

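View pics/scene0.png

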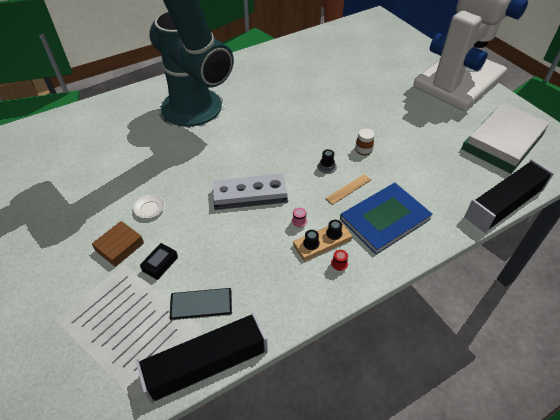

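The top view shows the candidates: the black eyepiece standing alone in the grey holder (182,233), two black ones in the rack (229,155) and (253,157), and red and pink look-alikes (243,128) and (247,185). The lone black one in the round cup fits the description. The gauge bores run from the largest at (245,230) to the smallest at (291,250). I'll confirm this in an enlarged crop.

```bash
cat > h.py <<'E'
import cv2,numpy as np
from workcell import bot
def cam(c):
    m=bot.camera_model(c);return np.array(m['mtx']),np.array(m['rvec'],float),np.array(m['tvec'],float)
def proj(c,P):
    K,r,t=cam(c);return cv2.projectPoints(np.array(P,float).reshape(-1,1,3),r,t,K,None)[0].reshape(-1,2)
def back(c,uv,z):
    K,r,t=cam(c);R=cv2.Rodrigues(r)[0];C=-R.T@t.ravel()
    d=R.T@np.linalg.solve(K,[uv[0],uv[1],1.]);return C+d*(z-C[2])/d[2]
E
python3 - <<'E'
from h import *
T=cv2.imread('pics/top0.png');S=cv2.imread('pics/scene0.png')
a=cv2.resize(T[205:275,160:320],None,fx=5,fy=5,interpolation=cv2.INTER_CUBIC)
b=cv2.resize(S[140:220,200:350],None,fx=800/150,fy=3.1,interpolation=cv2.INTER_CUBIC)
cv2.imwrite('pics/crop.png',np.vstack([a,cv2.resize(b,(800,248))]))
def dark(im,c,r,thr):
    g=im.astype(float).mean(2);u,v=c
    ys,xs=np.mgrid[v-r:v+r+1,u-r:u+r+1];p=g[v-r:v+r+1,u-r:u+r+1]
    w=np.clip(thr-p,0,None);m=cv2.connectedComponents((w>0).astype(np.uint8))[1];k=m[r,r];w=w*(m==k)
    return np.array([(w*xs).sum(),(w*ys).sum()])/w.sum()
uvT=[dark(T,c,7,110) for c in[(291,250),(276,243),(261,237),(245,230)]]
uvS=[dark(S,c,9,110) for c in[(223,189),(240,188),(258,185),(275,184)]]
for n,l in(('top',uvT),('scene',uvS)):
    P=np.array([back(n,u,.04) for u in l]);print(n,np.round(l,1).tolist(),P.round(4).tolist(),np.linalg.norm(np.diff(P,axis=0),axis=1).round(4),np.degrees(np.arctan2(*(P[3]-P[0])[[1,0]])))
for n in('top','scene'):
  for t in('eyepiece_a_grip','holder_mouth','gauge'):
    bot.capture(n)
    for d in bot.trace(n,t):
        M=d['pixels'];ys,xs=np.nonzero(M);print(n,t,round(d['confidence'],2),np.round(d['box'],1),xs.mean().round(2),ys.mean().round(2),len(xs))
    print(n,t,[(np.round(d['position'],1).tolist(),back(n,d['position'][::-1],.041 if t[0]=='e' else .02).round(4)[:2].tolist(),round(d['confidence'],2)) for d in bot.spot_point(n,t)])
E
```

```text
top [[290.7, 249.9], [275.3, 243.3], [260.0, 236.5], [244.7, 229.9]] [[0.4509, -0.0893, 0.04], [0.4704, -0.0431, 0.04], [0.49, 0.003, 0.04], [0.5093, 0.049, 0.04]] [0.0501 0.0502 0.0499] 67.11643933759512
scene [[223.2, 189.3], [240.4, 187.9], [257.6, 186.2], [274.7, 184.6]] [[0.4558, -0.0938, 0.04], [0.4764, -0.0486, 0.04], [0.496, -0.0026, 0.04], [0.516, 0.0431, 0.04]] [0.0497 0.05   0.0499] 66.27068142940959
top eyepiece_a_grip 0.67 [255.7 157.3  15.   16.6] 252.87 157.04 178
top eyepiece_a_grip 0.53 [247.1 183.2  13.1  14.8] 247.21 184.6 159
top eyepiece_a_grip 0.16 [133.1 236.8  25.3  18.4] 131.82 233.64 356
top eyepiece_a_grip [([156.3, 255.6], [0.7326, 0.0191], 0.68), ([182.3, 244.8], [0.653, 0.0508], 0.51), ([153.2, 355.4], [0.7453, -0.2834], 0.29)]
top holder_mouth 0.7 [183.7 232.2  16.8  18.3] 185.47 232.74 129
top holder_mouth [([152.3, 176.0], [0.7461, 0.2644], 0.56), ([234.3, 178.7], [0.4946, 0.2504], 0.46)]
top gauge 0.89 [270.8 242.3  76.7  45.6] 268.89 239.37 1632
top gauge [([243.4, 268.4], [0.4697, -0.0224], 0.95)]
scene eyepiece_a_grip 0.78 [311.7 240.8  17.   22.2] 311.2 239.79 269
scene eyepiece_a_grip 0.69 [299.2 217.6  13.9  16.9] 298.76 217.25 241
scene eyepiece_a_grip 0.59 [342.5 260.2  15.8  21.3] 339.67 259.92 258
scene eyepiece_a_grip [([217.6, 299.1], [0.6581, 0.0377], 0.81), ([259.2, 342.4], [0.8303, 0.0594], 0.68), ([239.2, 311.0], [0.7363, 0.0254], 0.51)]
scene holder_mouth [([160.9, 324.9], [0.4925, 0.2372], 0.64)]
scene gauge 0.86 [248.9 187.8  72.9  31. ] 248.47 188.74 1718
scene gauge 0.41 [121.2 242.6  52.3  45.6] 117.95 242.87 1359
scene gauge [([190.2, 248.0], [0.4788, -0.0263], 0.94)]
```

View pics/crop.png

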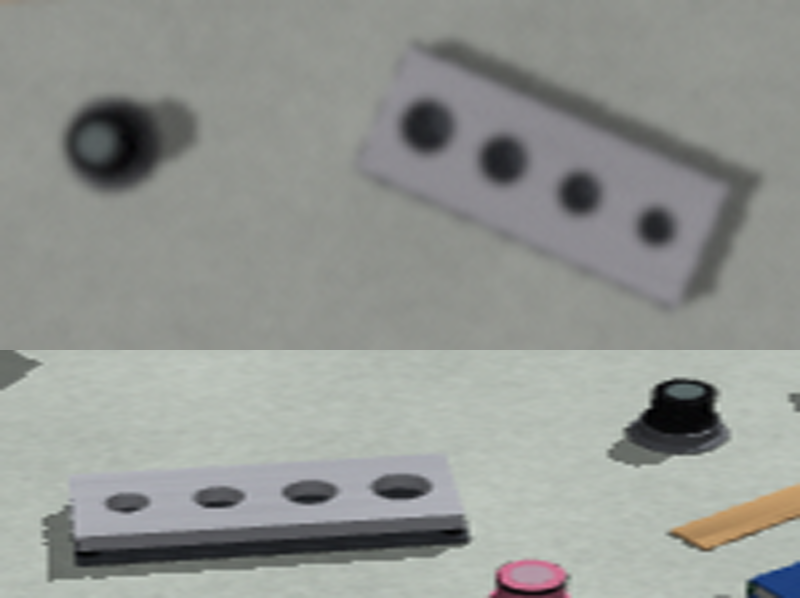

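The crop confirms it: the lone black eyepiece has its lens at about (179.5,233.5), and the bores grow from right to left. The cameras disagree by about 5 mm, so I'll calibrate them on the eyepiece: squeeze it in two perpendicular directions, which centres it to the robot, then compare with the pictures.

```bash
cat >> h.py <<'E'
def lens(c,im,uv,r=9):
    # sub-pixel centroid of bright lens face inside black grip
    g=cv2.cvtColor(im,cv2.COLOR_BGR2GRAY).astype(float);u,v=uv
    p=cv2.resize(g[v-r:v+r+1,u-r:u+r+1],None,fx=8,fy=8,interpolation=cv2.INTER_CUBIC)
    lo,hi=p[8*r-12:8*r+20,8*r-12:8*r+20].max(),p.min();m=cv2.connectedComponentsWithStats((p>(lo+hi)/2).astype(np.uint8))
    k=m[1][8*r+4,8*r+4];c=m[3][k];return np.array([u-r+(c[0]+.5)/8-.5,v-r+(c[1]+.5)/8-.5]),m[2][k,4]/64
E
python3 - <<'E'
from h import *
for n,uv in(('top',(179,233)),('scene',(328,153))):
    l,a=lens(n,cv2.imread(f'pics/{n}0.png'),uv,7);print(n,l,a,back(n,l,.058))
print([proj(n,[.4926,.2465,.058]) for n in('top','scene')], bot.observe()['t'])
R=bot.observe()['ee_rot'];print(np.degrees(np.arctan2(R[1,1],R[0,1])))
E
```

```text
top [176.25655985 232.87738815] 129.21875 [0.49813083 0.25074397 0.058     ]
scene [327.99222569 152.82994976] 28.765625 [0.49959599 0.24051546 0.058     ]
[array([[177.64739828, 234.76230125]]), array([[328.31269812, 150.79219866]])] 1.8
-75.80093473972205
```

```bash
python3 -m handwheel '[0.8,0.6,-0.1,0.04,1, 0.8,0.6,-0.1,0.04,1, 0.8,0.6,-0.1,0.04,1, 0.8,0.6,-0.1,0.04,1, 0.8,0.6,-0.1,0.04,1, 0.8,0.6,-0.1,0.04,1, 0.8,0.6,-0.1,0.04,1, 0.8,0.6,-0.1,0.04,1, 0,0.9,-0.1,0.04,1, 0,0.9,-0.1,0.04,1, 0,0.9,-0.1,0,1, 0,0.9,-0.1,0,1, 0,0.9,-0.1,0,1, 0,0.9,-0.1,0,1, 0,0.9,-0.1,0,1, 0,0.9,-0.1,0,1, 0,0.9,-0.1,0,1, 0,0.9,-0.1,0,1, 0,0.9,0,0,1, 0,0,0,0,1]' 40
```

```text
t: 3.8
position: [0.4837, 0.0841, 0.1417]
ee_rot: [[0.061, 0.998, 0.0], [0.998, -0.061, 0.002], [0.002, 0.0, -1.0]]
force: [0.3, -0.8, -0.6]
opening: 0.0851
grasp_force: 0.0
```

```bash
python3 -m handwheel '[0.06,0.63,-0.2,0,1, 0.06,0.63,-0.2,0,1, 0.06,0.63,-0.2,0,1, 0.06,0.63,-0.2,0,1, 0.05,0.62,-0.2,0,1, 0,0,-0.3,0,1, 0,0,-0.3,0,1, 0,0,-0.3,0,1, 0,0,-0.2,0,1, 0,0,-0.17,0,1, 0,0,0,0,1, 0,0,0,0,0.25, 0,0,0,0,0.25, 0,0,0,0,0.25, 0,0,0,0,0.25, 0,0,0,0,0.25, 0,0,0,0,0.25, 0,0,0,0,0.25]' 20
```

```text
t: 5.6
position: [0.499, 0.2367, 0.0288]
ee_rot: [[0.066, 0.998, 0.001], [0.998, -0.066, 0.0], [0.001, 0.001, -1.0]]
force: [0.3, -0.4, 5.7]
opening: 0.0353
grasp_force: 20.3
```

```bash
python3 -m handwheel '[0,0,0,0,1, 0,0,0,0,1, 0,0,0.06,0,1, 0,0,0,0,1, 0,0,0,0.0455,1, 0,0,0,0.0455,1, 0,0,0,0.0455,1, 0,0,0,0.0455,1, 0,0,0,0.0455,1, 0,0,0,0.0455,1, 0,0,0,0.0455,1, 0,0,0,0.0455,1, 0,0,0,0.0455,1, 0,0,0,0.0455,1, 0,0,0,0.0455,1, 0,0,0,0,1]' 20; python3 -m handwheel '[0,0,0,0,0.25, 0,0,0,0,0.25, 0,0,0,0,0.25, 0,0,0,0,0.25, 0,0,0,0,0.25, 0,0,0,0,0.25, 0,0,0,0,0.25]' 20
```

```text
t: 7.2
position: [0.4984, 0.2364, 0.0309]
ee_rot: [[-0.998, 0.064, -0.0], [0.064, 0.998, -0.0], [0.0, -0.0, -1.0]]
force: [-0.4, 0.6, -0.2]
opening: 0.0854
grasp_force: 0.0
t: 7.9
position: [0.4995, 0.2387, 0.0321]
ee_rot: [[-0.998, 0.066, 0.002], [0.066, 0.998, 0.004], [-0.002, 0.004, -1.0]]
force: [-1.0, 7.4, 2.6]
opening: 0.0352
grasp_force: 23.7
```

```bash
python3 -m handwheel '[0,0,0,0,0.2, 0,0,0.2,0,0.2, 0,0,0.4,0,0.2, 0,0,0.4,0,0.2, 0,0,0.3,0,0.2, 0,0,0.1,0,0.2, 0,0,0,0,0.2]' 60;  python3 -m handwheel '[0,-0.3,0,0,0.2, -0.09,-0.6,0,0,0.2, -0.09,-0.6,0,0,0.2, -0.09,-0.6,0,0,0.2, -0.09,-0.6,0,0,0.2, -0.09,-0.6,0,0,0.2, -0.09,-0.6,0,0,0.2, -0.09,-0.6,0,0,0.2, -0.09,-0.6,0,0,0.2, -0.09,-0.6,0,0,0.2, -0.09,-0.6,0,0,0.2, -0.02,-0.25,0,0,0.2, 0,0,0,0,0.2, 0,0,0,0,0.2, 0,0,0,0,0.2]'
python3 - <<'E'
from h import *
s=bot.observe();p=s['position'];print(s['q'],p)
for n in('scene','top'):
    im=bot.capture(n)[:,:,::-1];cv2.imwrite(f'pics/{n}1.png',im)
u,v=proj('scene',p)[0].astype(int);print(u,v)
im=cv2.imread('pics/scene1.png');cv2.imwrite('pics/c1.png',cv2.resize(im[130:220,190:310],None,fx=6,fy=6,interpolation=cv2.INTER_CUBIC))
E
```

```text
t: 8.6
position: [0.499, 0.2366, 0.1017]
ee_rot: [[-0.998, 0.065, 0.002], [0.065, 0.998, 0.001], [-0.002, 0.001, -1.0]]
force: [-0.6, 0.2, -1.3]
opening: 0.0341
grasp_force: 61.8
t: 10.1
position: [0.4522, -0.0903, 0.1006]
ee_rot: [[-0.998, 0.064, -0.001], [0.064, 0.998, 0.001], [0.001, 0.001, -1.0]]
force: [-0.5, 0.1, -0.7]
opening: 0.0341
grasp_force: 61.8
[-1.44032209e+01 -1.05656742e+00  1.24768549e+02  2.45434538e-02
  5.63364071e+01 -1.00736178e+02] [ 0.45222648 -0.09030311  0.10059711]
221 173
```

View pics/c1.png

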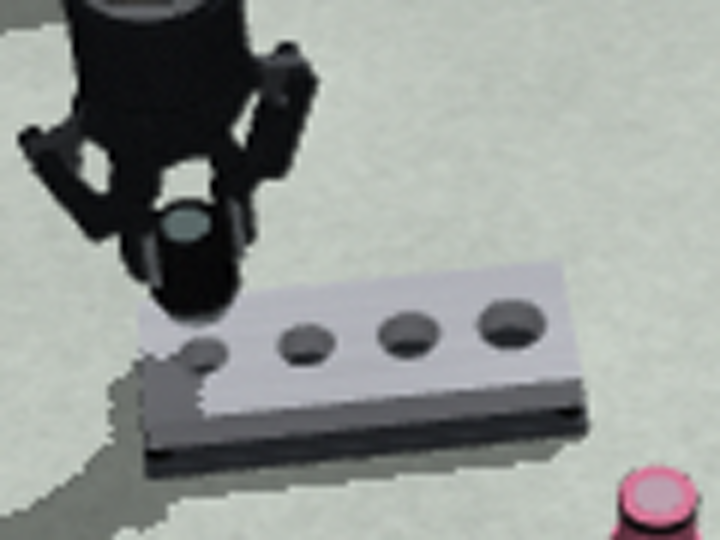

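The crop shows the eyepiece held upright over the bore1 end. Its lens is at crop (186,223), bore2 at (306,345), bore3 at (408,335) and bore4 at (512,325). Next I'll compute the local camera bias.

Run:
```python
from h import *
im=cv2.imread('pics/scene1.png');p=np.array([.4522,-.0903,.1006])
l,a=lens('scene',im,(221,167),5);q=proj('scene',p+[0,0,.0259])[0];b=l-q;print(l,a,q,b)
# bore rims: threshold ellipse fit on upsampled picture before the move
g=cv2.cvtColor(cv2.imread('pics/scene0.png'),cv2.COLOR_BGR2GRAY);out=[]
for u,v in[(223,189),(240,188),(258,186),(275,184)]:
    r=10;P=cv2.resize(g[v-r:v+r+1,u-r:u+r+1],None,fx=8,fy=8,interpolation=cv2.INTER_CUBIC)
    m=(P<(int(P[8*r+4,8*r+4])*.5+.5*np.percentile(P,70))).astype(np.uint8)
    n,lab,st,ce=cv2.connectedComponentsWithStats(m);k=lab[8*r+4,8*r+4]
    cs,_=cv2.findContours((lab==k).astype(np.uint8),cv2.RETR_EXTERNAL,cv2.CHAIN_APPROX_NONE)
    x,y,w,h=cv2.boundingRect(cs[0]);c=np.array([u-r+(x+w/2)/8-.5,v-r+(y+h/2)/8-.5])
    print(c.round(2),w/8,h/8,'raw',back('scene',c,.04)[:2].round(4),'corr',back('scene',c-b,.04)[:2].round(4))
```

```text
[220.54411261 166.95583029] 34.203125 [220.70297986 166.68608002] [-0.15886725  0.26975027]
[223.38 189.06] 8.5 6.625 raw [ 0.4551 -0.0929] corr [ 0.4544 -0.0921]
[240.56 187.12] 9.625 7.0 raw [ 0.4738 -0.0468] corr [ 0.4731 -0.0459]
[257.62 185.56] 10.25 7.875 raw [ 0.4938 -0.0013] corr [ 4.931e-01 -4.000e-04]
[274.75 183.75] 11.25 8.0 raw [0.5132 0.0451] corr [0.5125 0.046 ]
```

```bash
python3 -m handwheel '[0.04,-0.04,-0.1,0,0.2, 0,0,-0.2,0,0.2, 0,0,-0.2,0,0.2, 0,0,-0.1,0,0.2, 0,0,-0.02,0,0.2, 0,0,-0.02,0,0.2, 0,0,-0.02,0,0.2, 0,0,0,0,0.2]'
```

```text
t: 11.0
position: [0.4547, -0.0932, 0.0682]
ee_rot: [[-0.998, 0.065, 0.0], [0.065, 0.998, -0.0], [-0.0, -0.0, -1.0]]
force: [-1.0, -0.6, -0.8]
opening: 0.0344
grasp_force: 61.8
```

```bash
python3 -m handwheel '[0,0,-0.02,0,0.2, 0,0,-0.02,0,0.2, 0,0,0,0,0.2]'
```

```text
t: 11.3
position: [0.4546, -0.0931, 0.0661]
ee_rot: [[-0.998, 0.065, 0.0], [0.065, 0.998, -0.0], [-0.0, -0.0, -1.0]]
force: [-0.3, 0.5, -0.7]
opening: 0.0339
grasp_force: 61.9
```

```bash
python3 -m handwheel '[0,0,-0.02,0,0.2, 0,0,-0.01,0,0.2, 0,0,0,0,0.2]'
```

```text
t: 11.6
position: [0.4547, -0.0931, 0.065]
ee_rot: [[-0.998, 0.065, 0.0], [0.065, 0.998, -0.0], [-0.0, -0.0, -1.0]]
force: [-1.9, 1.0, 5.5]
opening: 0.0345
grasp_force: 62.5
```

```bash
python3 -m handwheel '[0,0,-0.02,0,0.2, 0,0,0,0,0.2]'
```

```text
t: 11.8
position: [0.4547, -0.0931, 0.0643]
ee_rot: [[-0.998, 0.065, 0.0], [0.065, 0.998, -0.0], [-0.0, -0.0, -1.0]]
force: [-3.7, 0.7, 8.7]
opening: 0.0344
grasp_force: 62.9
```

Bore1 refused it at 9 N with the barrel end on the plate, as expected. On to bore2.

```bash
python3 -m handwheel '[0,0,0.1,0,0.2, 0,0,0.15,0,0.2, 0.1,0.24,0,0,0.2, 0.1,0.24,0,0,0.2, 0.1,0.24,0,0,0.2, 0.08,0.22,0,0,0.2, 0,0,0,0,0.2, 0,0,-0.1,0,0.2, 0,0,-0.06,0,0.2, 0,0,-0.02,0,0.2, 0,0,0,0,0.2, 0,0,0,0,0.2]'
```

```text
t: 13.0
position: [0.4733, -0.0464, 0.0669]
ee_rot: [[-0.998, 0.065, -0.0], [0.065, 0.998, -0.0], [0.0, -0.0, -1.0]]
force: [0.1, 0.4, -1.8]
opening: 0.0344
grasp_force: 62.2
```

```bash
python3 -m handwheel '[0,0,-0.02,0,0.2, 0,0,-0.02,0,0.2, 0,0,0,0,0.2]'
```

```text
t: 13.3
position: [0.4738, -0.0463, 0.0654]
ee_rot: [[-0.998, 0.065, 0.0], [0.065, 0.998, -0.0], [-0.0, -0.0, -1.0]]
force: [-1.2, -0.3, 2.1]
opening: 0.0343
grasp_force: 62.2
```

```bash
python3 -m handwheel '[0,0,-0.02,0,0.2, 0,0,0,0,0.2, 0.02,0,0,0,0.2, 0,0.02,0,0,0.2, -0.02,0,0,0,0.2, -0.02,0,0,0,0.2, 0,-0.02,0,0,0.2, 0,-0.02,0,0,0.2, 0.02,0,0,0,0.2, 0.02,0,0,0,0.2, 0,0,0,0,0.2]'
```

```text
t: 14.4
position: [0.4741, -0.0463, 0.0644]
ee_rot: [[-0.998, 0.065, -0.001], [0.065, 0.998, 0.001], [0.001, 0.001, -1.0]]
force: [-2.8, 3.1, 9.0]
opening: 0.0341
grasp_force: 62.6
```

```bash
python3 -m handwheel '[0,0,0.01,0,0.2, 0.02,0.02,0,0,0.2, 0,0,0,0,0.2, -0.012,0.028,0,0,0.2, 0,0,0,0,0.2, -0.028,0.012,0,0,0.2, 0,0,0,0,0.2]'; python3 -m handwheel '[-0.028,-0.012,0,0,0.2, 0,0,0,0,0.2,-0.012,-0.028,0,0,0.2, 0,0,0,0,0.2]'; python3 -m handwheel '[0.012,-0.028,0,0,0.2, 0,0,0,0,0.2,0.028,-0.012,0,0,0.2, 0,0,0,0,0.2, 0.028,0.012,0,0,0.2, 0,0,0,0,0.2]'
```

```text
t: 15.1
position: [0.4741, -0.0449, 0.065]
ee_rot: [[-0.998, 0.064, 0.001], [0.064, 0.998, -0.002], [-0.001, -0.002, -1.0]]
force: [0.1, -4.2, 5.4]
opening: 0.0342
grasp_force: 62.4
t: 15.5
position: [0.4724, -0.0456, 0.0649]
ee_rot: [[-0.998, 0.065, 0.002], [0.065, 0.998, 0.001], [-0.002, 0.001, -1.0]]
force: [3.8, 2.7, 4.8]
opening: 0.0344
grasp_force: 62.4
t: 16.1
position: [0.4725, -0.0464, 0.0641]
ee_rot: [[-0.998, 0.065, -0.005], [0.065, 0.998, 0.002], [0.005, 0.001, -1.0]]
force: [-3.4, 2.0, 10.1]
opening: 0.0342
grasp_force: 62.9
```

```bash
python3 -m handwheel '[-0.03,0.02,0,0,0.2, 0,0,0,0,0.2]'; python3 -c "
from workcell import bot
s=bot.observe();print(s['ft_torque'],s['q'])"; python3 -m handwheel '[0,0,0.08,0,0.2, 0,0,0,0,0.2, 0,0,0,0,0.2]';  python3 -c "
from workcell import bot
s=bot.observe();print(s['ft_torque'],s['q'])"
```

```text
t: 16.3
position: [0.4723, -0.0463, 0.0645]
ee_rot: [[-0.998, 0.064, -0.002], [0.064, 0.998, 0.0], [0.002, -0.0, -1.0]]
force: [-0.8, 0.5, 8.3]
opening: 0.0343
grasp_force: 62.7
[-0.12015583  0.04124849 -0.03224419] [-8.59349434e+00  3.38052001e+00  1.24751682e+02 -2.11673060e-02
  5.19942918e+01 -9.48879665e+01]
t: 16.6
position: [0.4715, -0.0461, 0.0672]
ee_rot: [[-0.998, 0.065, -0.004], [0.065, 0.998, 0.001], [0.004, 0.0, -1.0]]
force: [-0.4, -0.1, -0.8]
opening: 0.0343
grasp_force: 61.9
[ 0.01004474  0.00754208 -0.00360045] [-8.60284857e+00  3.12022098e+00  1.24682735e+02  2.78099905e-03
  5.24137002e+01 -9.48957050e+01]
```

```bash
cat > cp.py <<'E'
from workcell import bot
s=bot.observe();f=s['force'];t=s['ft_torque'];print('contact xy mm',-1e3*t[1]/f[2],1e3*t[0]/f[2],'tau',t)
E
python3 -m handwheel '[0.03,0.03,0,0,0.2, 0,0,-0.05,0,0.2, 0,0,-0.02,0,0.2, 0,0,0,0,0.2]'; python3 cp.py
python3 -m handwheel '[0,0,0.05,0,0.2, 0,0.03,0,0,0.2, 0,0,-0.05,0,0.2, 0,0,0,0,0.2]'; python3 cp.py
python3 -m handwheel '[0,0,0.05,0,0.2, -0.03,-0.03,0,0,0.2, 0,0,-0.05,0,0.2, 0,0,0,0,0.2]'; python3 cp.py
```

```text
t: 17.0
position: [0.4747, -0.0448, 0.0652]
ee_rot: [[-0.998, 0.065, -0.001], [0.065, 0.998, 0.0], [0.001, 0.0, -1.0]]
force: [-2.1, 1.1, 4.2]
opening: 0.0341
grasp_force: 62.2
contact xy mm -90.65819078551807 47.29398148390009 tau [0.19627321 0.3762376  0.04285148]
t: 17.4
position: [0.4752, -0.0434, 0.0652]
ee_rot: [[-0.998, 0.065, 0.001], [0.065, 0.998, -0.0], [-0.001, 0.0, -1.0]]
force: [-0.5, 0.9, 3.6]
opening: 0.0344
grasp_force: 62.1
contact xy mm -28.138536270702538 18.61122618118763 tau [ 0.06677444  0.10095708 -0.01080305]
t: 17.8
position: [0.4733, -0.0452, 0.0651]
ee_rot: [[-0.998, 0.065, -0.0], [0.065, 0.998, -0.0], [0.0, -0.0, -1.0]]
force: [-1.6, -0.3, 4.6]
opening: 0.0345
grasp_force: 62.2
contact xy mm -58.078794334922314 -32.823842980307425 tau [-0.15139988  0.26788827 -0.02403693]
```

```bash
python3 -m handwheel '[0,0,0.12,0,0.2, 0.1,0.23,0,0,0.2, 0.1,0.23,0,0,0.2, 0.1,0.23,0,0,0.2, 0.1,0.21,0,0,0.2, 0,0,0,0,0.2, 0,0,-0.1,0,0.2, 0,0,-0.02,0,0.2, 0,0,0,0,0.2]'
python3 -m handwheel '[0,0,-0.02,0,0.2, 0,0,0,0,0.2]'
```

```text
t: 18.7
position: [0.4938, 0.0002, 0.0654]
ee_rot: [[-0.998, 0.065, 0.001], [0.065, 0.998, 0.001], [-0.001, 0.001, -1.0]]
force: [0.1, 2.3, 3.6]
opening: 0.0343
grasp_force: 62.2
t: 18.9
position: [0.4938, 0.0002, 0.0647]
ee_rot: [[-0.998, 0.066, 0.001], [0.066, 0.998, 0.001], [-0.001, 0.001, -1.0]]
force: [-0.3, 4.6, 6.3]
opening: 0.0341
grasp_force: 62.5
```

```bash
python3 -m handwheel '[0,0.02,0,0,0.2, 0,0,0,0,0.2]'; python3 -m handwheel '[0,0.02,0,0,0.2, 0,0,0,0,0.2]'
```

```text
t: 19.1
position: [0.4938, 0.0003, 0.0648]
ee_rot: [[-0.998, 0.065, 0.001], [0.065, 0.998, -0.001], [-0.001, -0.001, -1.0]]
force: [-0.3, -0.0, 5.5]
opening: 0.0341
grasp_force: 62.5
t: 19.3
position: [0.4938, 0.0005, 0.0648]
ee_rot: [[-0.998, 0.064, 0.001], [0.064, 0.998, -0.002], [-0.001, -0.002, -1.0]]
force: [-0.4, -2.7, 5.9]
opening: 0.0343
grasp_force: 62.5
```

```bash
python3 -m handwheel '[0,-0.03,0.08,0,0.2, 0,0,0,0,0.2, 0,0,0,0,0.2]'
cat > loc.py <<'E'
from h import *
import sys
s=bot.observe();p=np.array(s['position']);q=proj('scene',p+[0,0,.0262])[0]
ims=[bot.capture('scene')[:,:,::-1].astype(np.float32) for _ in range(3)];im=np.mean(ims,0).astype(np.uint8);cv2.imwrite(sys.argv[1],im)
print(p, s['t'],'noise',np.std(np.array(ims),0).mean())
ls=[]
for r in(5,6):
    l,a=lens('scene',im,tuple(np.round(q).astype(int)),r);print(l,a,'bias',l-q)
u,v=np.round(q).astype(int);print(cv2.cvtColor(im,cv2.COLOR_BGR2GRAY)[v-5:v+6,u-7:u+8])
E
python3 loc.py pics/scene2.png
python3 - <<'E'
from h import *
im=cv2.imread('pics/scene2.png');cv2.imwrite('pics/c2.png',cv2.resize(im[135:215,200:300],None,fx=7,fy=7,interpolation=cv2.INTER_CUBIC))
E
```

```text
t: 19.6
position: [0.4927, 0.0003, 0.0675]
ee_rot: [[-0.998, 0.065, -0.001], [0.065, 0.998, -0.0], [0.001, -0.0, -1.0]]
force: [0.1, -0.0, -0.5]
opening: 0.0343
grasp_force: 62.0
[4.92669257e-01 2.86060880e-04 6.75115206e-02] 19.6 noise 0.48856688
[256.97338879 172.44122266] 33.578125 bias [-0.1548298   0.39470229]
[256.97338879 172.44122266] 33.578125 bias [-0.1548298   0.39470229]
[[ 15  14  16  21  81 195 192 190 190 193 183  47  12  12  13]
 [ 14  17  16  36 116 185 146 145 145 153 182  58  10  13  16]
 [ 14  13  21  60  90  22  21  24  24  24  43   9  10  14  36]
 [ 15  16  15  18  28  60  63  83  80  45  19   9  11   9  25]
 [ 15  16  15  26  67 102 101 102 103 101  80  13  10   9  22]
 [ 17  15  18  42 103 103 102 103 103 104  97  46   9  10  22]
 [ 16  17  21  42 101 102 102 101 102 102  94  26  10   8  21]
 [ 16  29  61  21  66 100 101 101 101  96  61   9   9   8  21]
 [ 34  75  74  11  13  36  73  72  61  46  10   9  10   9  21]
 [ 29  74  75  10   9   9  10   9  10   9   9  11  10   8  20]
 [ 26  74  75  20  10   9  10  10   9  10   9  10   8   7  18]]
```

View pics/c2.png

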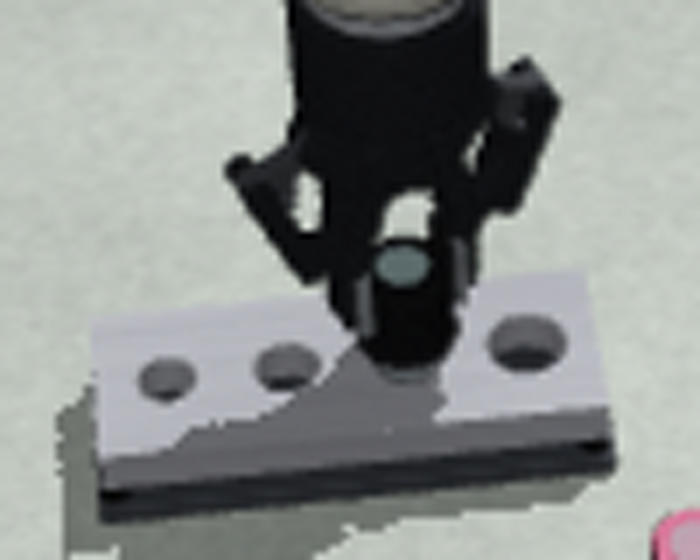

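```bash
cat > fit.py <<'E'
from h import *
from scipy.optimize import minimize
R=[.012,.0135,.015,.0165];Y=[-.075,-.025,.025,.075];a=np.linspace(0,2*np.pi,72,endpoint=False)
def fit(c,fn,bias,x0,use=(0,1,2,3)):
    g=cv2.GaussianBlur(cv2.cvtColor(cv2.imread(fn),cv2.COLOR_BGR2GRAY),(0,0),.6).astype(np.float32)
    def samp(x,k,d):
        th=x[2];ctr=np.array([x[0]-np.sin(th)*Y[k],x[1]+np.cos(th)*Y[k]])
        P=np.c_[ctr[0]+(R[k]+d)*np.cos(a),ctr[1]+(R[k]+d)*np.sin(a),np.full(72,.04)];uv=(proj(c,P)+bias).astype(np.float32)
        return cv2.remap(g,uv[:,0].reshape(-1,1),uv[:,1].reshape(-1,1),cv2.INTER_LINEAR).ravel()
    cost=lambda x:-np.mean([samp(x,k,.0025)-samp(x,k,-.0025) for k in use])
    best=min((minimize(cost,np.array(x0)+[dx,dy,0],method='Nelder-Mead',options=dict(initial_simplex=np.array(x0)+[dx,dy,0]+np.array([[0,0,0],[.003,0,0],[0,.003,0],[0,0,.02]]),xatol=1e-5,fatol=1e-4)) for dx in(-.002,.002) for dy in(-.002,.002)),key=lambda r:r.fun)
    x=best.x;print(c,use,x.round(4),np.degrees(x[2]),best.fun,[[round(x[0]-np.sin(x[2])*y,4),round(x[1]+np.cos(x[2])*y,4)] for y in Y])
b=np.array([-.157,.33]);x0=[.4833,-.0231,np.radians(-23)]
fit('scene','pics/scene0.png',b,x0)
for k in range(4):fit('scene','pics/scene0.png',b,x0,(k,))
fit('top','pics/top0.png',np.zeros(2),[.480,-.020,np.radians(-23)])
E
python3 fit.py
```

```text
Traceback (most recent call last):
  File "fit.py", line 14, in <module>
    fit('scene','pics/scene0.png',b,x0)
    ~~~^^^^^^^^^^^^^^^^^^^^^^^^^^^^^^^^
  File "fit.py", line 11, in fit
    best=min((minimize(cost,np.array(x0)+[dx,dy,0],method='Nelder-Mead',options=dict(initial_simplex=np.array(x0)+[dx,dy,0]+np.array([[0,0,0],[.003,0,0],[0,.003,0],[0,0,.02]]),xatol=1e-5,fatol=1e-4)) for dx in(-.002,.002) for dy in(-.002,.002)),key=lambda r:r.fun)
  File "fit.py", line 11, in <genexpr>
    best=min((minimize(cost,np.array(x0)+[dx,dy,0],method='Nelder-Mead',options=dict(initial_simplex=np.array(x0)+[dx,dy,0]+np.array([[0,0,0],[.003,0,0],[0,.003,0],[0,0,.02]]),xatol=1e-5,fatol=1e-4)) for dx in(-.002,.002) for dy in(-.002,.002)),key=lambda r:r.fun)
              ~~~~~~~~^^^^^^^^^^^^^^^^^^^^^^^^^^^^^^^^^^^^^^^^^^^^^^^^^^^^^^^^^^^^^^^^^^^^^^^^^^^^^^^^^^^^^^^^^^^^^^^^^^^^^^^^^^^^^^^^^^^^^^^^^^^^^^^^^^^^^^^^^^^^^^^^^^^^^^^^^^^^^^^^^^^^^^^^^^^^^^^^^
  File "fit.py", line 10, in <lambda>
    cost=lambda x:-np.mean([samp(x,k,.0025)-samp(x,k,-.0025) for k in use])
                                            ~~~~^^^^^^^^^^^^
  File "fit.py", line 8, in samp
    P=np.c_[ctr[0]+(R[k]+d)*np.cos(a),ctr[1]+(R[k]+d)*np.sin(a),np.full(72,.04)];uv=(proj(c,P)+bias).astype(np.float32)
                                                                                     ~~~~^^^^^
  File "h.py", line 6, in proj
    K,r,t=cam(c);return cv2.projectPoints(np.array(P,float).reshape(-1,1,3),r,t,K,None)[0].reshape(-1,2)
          ~~~^^^
  File "h.py", line 4, in cam
    m=bot.camera_model(c);return np.array(m['mtx']),np.array(m['rvec'],float),np.array(m['tvec'],float)
ValueError: time passes only in moves, steps and waits
```

Too many `camera_model` calls, so I'll cache it.

```bash
sed -i 's/^def cam(c):/import functools\n@functools.cache\ndef cam(c):/' h.py; python3 fit.py 2>&1 | tail -12; python3 -c "
from workcell import bot;print(bot.observe()['t'])"
```

```text
scene (0, 1, 2, 3) [ 0.4824 -0.0227 -0.4001] -22.92593930216607 -61.06980895996094 [[np.float64(0.4532), np.float64(-0.0918)], [np.float64(0.4727), np.float64(-0.0457)], [np.float64(0.4922), np.float64(0.0003)], [np.float64(0.5116), np.float64(0.0464)]]
scene (0,) [ 0.4806 -0.022  -0.3774] -21.620904016996988 -57.05531311035156 [[np.float64(0.453), np.float64(-0.0917)], [np.float64(0.4714), np.float64(-0.0452)], [np.float64(0.4899), np.float64(0.0013)], [np.float64(0.5083), np.float64(0.0477)]]
scene (1,) [ 0.4821 -0.0226 -0.3847] -22.042356326377593 -61.12116241455078 [[np.float64(0.4539), np.float64(-0.0921)], [np.float64(0.4727), np.float64(-0.0458)], [np.float64(0.4915), np.float64(0.0006)], [np.float64(0.5102), np.float64(0.0469)]]
scene (2,) [ 0.4822 -0.0225 -0.4095] -23.462638114872917 -61.30425262451172 [[np.float64(0.4524), np.float64(-0.0913)], [np.float64(0.4723), np.float64(-0.0455)], [np.float64(0.4922), np.float64(0.0004)], [np.float64(0.5121), np.float64(0.0463)]]
scene (3,) [ 0.4823 -0.0228 -0.3999] -22.910080842830315 -65.05625915527344 [[np.float64(0.4531), np.float64(-0.0919)], [np.float64(0.4726), np.float64(-0.0458)], [np.float64(0.4921), np.float64(0.0002)], [np.float64(0.5115), np.float64(0.0463)]]
top (0, 1, 2, 3) [ 0.4805 -0.0207 -0.4038] -23.138268064708722 -43.14179611206055 [[np.float64(0.451), np.float64(-0.0897)], [np.float64(0.4706), np.float64(-0.0437)], [np.float64(0.4903), np.float64(0.0023)], [np.float64(0.5099), np.float64(0.0483)]]
19.75
```

```bash
python3 -m handwheel '[-0.01,0,0,0,0.2, 0,0,-0.04,0,0.2, 0,0,-0.02,0,0.2, 0,0,-0.02,0,0.2, 0,0,0,0,0.2]'
```

```text
t: 20.25
position: [0.493, 0.0006, 0.0647]
ee_rot: [[-0.998, 0.065, -0.0], [0.065, 0.998, 0.0], [0.0, -0.0, -1.0]]
force: [-2.6, 0.9, 6.8]
opening: 0.0339
grasp_force: 62.3
```

```bash
python3 -m handwheel '[0,0,0.06,0,0.2, -0.02,-0.006,0,0,0.2, 0,0,-0.04,0,0.2, 0,0,-0.02,0,0.2,0,0,0,0,0.2]'; python3 -m handwheel '[0,0,-0.02,0,0.2, 0,0,0,0,0.2]'
```

```text
t: 20.75
position: [0.4922, 0.0002, 0.0646]
ee_rot: [[-0.998, 0.065, 0.0], [0.065, 0.998, -0.0], [-0.0, -0.0, -1.0]]
force: [-2.7, 0.4, 6.9]
opening: 0.0341
grasp_force: 62.3
t: 20.95
position: [0.4922, 0.0002, 0.064]
ee_rot: [[-0.998, 0.065, 0.0], [0.065, 0.998, -0.0], [-0.0, -0.0, -1.0]]
force: [-4.0, -0.2, 10.2]
opening: 0.0347
grasp_force: 62.6
```

```bash
python3 -m handwheel '[0,0,0.14,0,0.2, 0.1,0.23,0,0,0.2, 0.1,0.23,0,0,0.2, 0.1,0.23,0,0,0.2, 0.09,0.23,0,0,0.2, 0,0,0,0,0.2, 0,0,-0.06,0,0.2, 0,0,-0.02,0,0.2, 0,0,0,0,0.2]'
python3 -m handwheel '[0,0,-0.02,0,0.2, 0,0,-0.02,0,0.2, 0,0,0,0,0.2]'
```

```text
t: 21.85
position: [0.5107, 0.0459, 0.0654]
ee_rot: [[-0.998, 0.065, -0.001], [0.065, 0.998, -0.0], [0.001, -0.0, -1.0]]
force: [-0.3, -0.5, -0.8]
opening: 0.0342
grasp_force: 62.0
t: 22.15
position: [0.5112, 0.046, 0.0638]
ee_rot: [[-0.998, 0.065, -0.0], [0.065, 0.998, -0.0], [0.0, -0.0, -1.0]]
force: [0.4, -0.7, -1.4]
opening: 0.0342
grasp_force: 62.0
```

It enters bore4 shallowly with no force. Before going past 5 mm, I'll check the sideways play: about 1 mm total means a 32 mm barrel, and about 4 mm means 29 mm.

```bash
python3 -m handwheel '[0,0,-0.02,0,0.2, 0,0.04,0,0,0.2, 0,0,0,0,0.2, 0,0,0,0,0.2]'; python3 -m handwheel '[0,-0.04,0,0,0.2, 0,-0.04,0,0,0.2, 0,0,0,0,0.2, 0,0,0,0,0.2]'; python3 -m handwheel '[0.04,0.04,0,0,0.2, 0,0,0,0,0.2, 0,0,0,0,0.2]';python3 -m handwheel '[-0.04,0,0,0,0.2, -0.04,0,0,0,0.2, 0,0,0,0,0.2, 0,0,0,0,0.2]'
```

```text
t: 22.55
position: [0.5113, 0.0473, 0.0629]
ee_rot: [[-0.998, 0.064, -0.0], [0.064, 0.998, -0.002], [0.0, -0.002, -1.0]]
force: [0.4, -4.0, -0.7]
opening: 0.0341
grasp_force: 61.9
t: 22.95
position: [0.5114, 0.0453, 0.063]
ee_rot: [[-0.998, 0.065, 0.0], [0.065, 0.998, 0.002], [0.0, 0.002, -1.0]]
force: [-0.0, 4.8, -0.8]
opening: 0.0344
grasp_force: 61.9
t: 23.25
position: [0.5122, 0.0461, 0.0625]
ee_rot: [[-0.998, 0.065, -0.003], [0.065, 0.998, -0.0], [0.003, -0.001, -1.0]]
force: [-4.3, 1.2, 0.3]
opening: 0.0343
grasp_force: 62.1
t: 23.65
position: [0.51, 0.0461, 0.0633]
ee_rot: [[-0.998, 0.065, 0.001], [0.065, 0.998, -0.0], [-0.001, -0.0, -1.0]]
force: [1.2, 0.4, -1.6]
opening: 0.0343
grasp_force: 62.0
```

```bash
python3 -m handwheel '[-0.02,0,0,0,0.2, 0,0,0,0,0.2, 0,0,0,0,0.2]';python3 -m handwheel '[0.06,0.03,0,0,0.2, 0,0,0,0,0.2, 0,0,0,0,0.2]'
```

```text
t: 23.95
position: [0.5096, 0.0461, 0.0635]
ee_rot: [[-0.998, 0.065, 0.003], [0.065, 0.998, -0.0], [-0.003, 0.0, -1.0]]
force: [3.0, 0.0, -1.8]
opening: 0.0342
grasp_force: 61.9
t: 24.25
position: [0.5108, 0.0473, 0.0628]
ee_rot: [[-0.998, 0.064, -0.001], [0.064, 0.998, -0.001], [0.001, -0.001, -1.0]]
force: [-0.8, -4.0, -0.1]
opening: 0.0344
grasp_force: 62.0
```

Total play is about 1 mm in both directions, centred near (.5108,.0464). So the barrel is 32 mm and bore4 is its bore. I'll centre it and push it home.

```bash
python3 -m handwheel '[0,-0.022,0,0,0.2, 0,0,0,0,0.2, 0,0,-0.04,0,0.2, 0,0,-0.04,0,0.2, 0,0,0,0,0.2]';python3 -m handwheel '[0,0,-0.04,0,0.2, 0,0,-0.03,0,0.2, 0,0,-0.03,0,0.2, 0,0,0,0,0.2, 0,0,0,0,0.2]'
```

```text
t: 24.75
position: [0.5109, 0.0468, 0.0584]
ee_rot: [[-0.998, 0.065, -0.001], [0.065, 0.998, 0.0], [0.001, 0.0, -1.0]]
force: [0.2, -0.3, -0.7]
opening: 0.0346
grasp_force: 62.0
t: 25.25
position: [0.5113, 0.0466, 0.0539]
ee_rot: [[-0.998, 0.065, -0.0], [0.065, 0.998, 0.0], [0.0, 0.0, -1.0]]
force: [-0.4, 0.1, -0.3]
opening: 0.0344
grasp_force: 62.0
```

```bash
python3 -m handwheel '[0,0,-0.03,0,0.2, 0,0,-0.02,0,0.2, 0,0,0,0,0.2, 0,0,0,0,0.2]'
```

```text
t: 25.65
position: [0.5115, 0.0467, 0.0517]
ee_rot: [[-0.998, 0.065, 0.0], [0.065, 0.998, -0.0], [-0.0, 0.0, -1.0]]
force: [-0.9, 0.1, 1.5]
opening: 0.0345
grasp_force: 62.0
```

```bash
python3 -m handwheel '[0,0,-0.02,0,0.2, 0,0,0,0,0.2]'
```

```text
t: 25.85
position: [0.5115, 0.0466, 0.051]
ee_rot: [[-0.998, 0.065, 0.0], [0.065, 0.998, -0.0], [-0.0, -0.0, -1.0]]
force: [-1.9, -0.9, 5.6]
opening: 0.0339
grasp_force: 62.5
```

It's seated on its shoulder: contact came at TCP z = .0517, just as predicted. Now I'll unload, release and retreat straight up.

```bash
python3 -m handwheel '[0,0,0.02,0,0.2, 0,0,0,0,1, 0,0,0,0,1, 0,0,0,0,1, 0,0,0,0,1, 0,0,0,0,1, 0,0,0.2,0,1, 0,0,0.4,0,1, 0,0,0.8,0,1, 0,0,0.8,0,1, -0.2,-0.5,0.5,0,1, -0.2,-0.6,0,0,1, -0.2,-0.6,0,0,1, -0.2,-0.6,0,0,1, -0.2,-0.6,0,0,1, 0,0,0,0,1, 0,0,0,0,1]'
python3 - <<'E'
from h import *
im=bot.capture('scene')[:,:,::-1];cv2.imwrite('pics/scene3.png',im);cv2.imwrite('pics/c3.png',cv2.resize(im[130:270,190:350],None,fx=4,fy=4,interpolation=cv2.INTER_CUBIC))
l,a=lens('scene',im,tuple(np.round(proj('scene',[.5113,.0464,.078])[0]).astype(int)),5);print(l,a,back('scene',l-[-.157,.33],.078))
E
```

```text
t: 27.55
position: [0.4614, -0.0988, 0.1872]
ee_rot: [[-0.998, 0.067, 0.001], [0.067, 0.998, 0.0], [-0.001, 0.0, -1.0]]
force: [-0.3, -0.3, -0.1]
opening: 0.0857
grasp_force: 0.0
[274.65266393 174.40033015] 34.3125 [0.51173469 0.04667526 0.078     ]
```

View pics/c3.png

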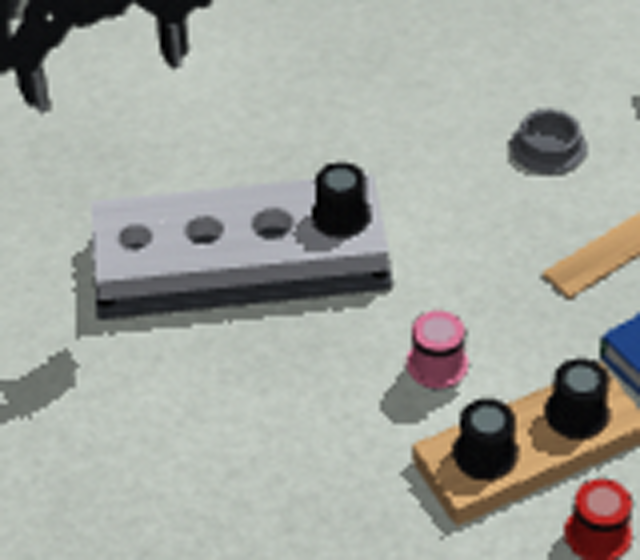

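The eyepiece stands upright in bore4, with its lens at crop (342,180) and (.5117,.0467), which matches the bore. The holder is empty and the rack looks untouched, so I'm handing in.

```bash
python3 -c "
from workcell import bot;print(bot.close_job())"
```

```text
the job is handed in; nothing more can be done
None
```

The eyepiece was refused by bores 1 to 3 and entered bore 4, so its barrel is 32 mm; I left it there fully home on its shoulder, let go, and handed the job in at about 28 s (`close_job` returned no verdict), with no force reading on the tool above about 10 N at the bores.

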